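# Seat the measuring probe in the sloping holder

### The arm

A 6-joint arm with a two-finger parallel gripper is mounted at the origin on a cart in front of the work surface, level with it; the furniture and walls round the work are solid. World frame = base frame: x ahead of the robot, y to its left, z up, the work surface at z = 0. Lengths are in m, angles in rad, forces in N, time in s.
With the tool pointing down it reaches from about 0.25 to 0.8 m from the base axis. Payload 3.9 kg.
Tool frame: the origin (TCP) lies at the very end of the fingers, on their centre line; the grasp point (between the pads) lies 19 mm behind it; z points along the fingers, y is the line along which they close (so a half turn about z gives the same grasp; the last joint's range is limited). The gripper opens to 85 mm and grips with 20 to 120 N. Pads are 22 mm wide; open, the fingers measure 114 mm over their backs; the gripper's body (76 mm by 85 mm) begins 54 mm behind the grasp point. The pads swing forward as they close: fully open they stand 13 mm farther back than shut.
Start: joints at [-1.205, 0.26, -0.138, 1.173, 0, 1.571], TCP at [0.188, -0.49, 0.196] pointing down, gripper open.
Joint ranges: [-2.78, 2.78], [-0.83, 1.72], [-1.28, 1.37], [-1.9, 2.12], [-1.57, 1.48], [-3.14, 3.14]. Speed limits (rad/s): [2.57, 2.57, 3.14, 3.14, 3.14, 3.14].

### API

Orientations are given as a unit quaternion [w, x, y, z].
In Python, from station import manip gives the robot as it stands.
- The arm moves only by the shell command python3 -m creep 'ROWS' [FORCE]. ROWS is JSON, a list of rows, each a list of 7 numbers: the closure, from 0 (fully open) to 1 (shut), then the shift along the tool's x, y, z in m, then the turn, a rotation vector about the tool's x, y, z in rad. A call has 1 to 20 rows; each row is the pose to reach, as a shift and turn from the pose commanded when the call began, along the tool's axes at that moment; what a row does not reach only later rows make up. A row lasts 1/8 s, in which the tool goes at most 62.5 mm and 10.7 degrees, less where a joint would pass 70% of its speed; a pose out of reach is approached as far as the arm can. A call with a gripper value outside its range is refused whole. The fingers move at their own pace and stop on an object; FORCE is the grip in N (left out, the last holds). Time passes only in rows, so rows that repeat a pose let the fingers close. It gives the time, the measured TCP pose, the force, the opening and the grip force at its end, in the units of the state.
- manip.get_obs(): the state, without advancing time (a new reading comes with each control period).
- manip.camera(name): name is "scene" or "top"; returns (picture, depth): 420x560x3 uint8, red, green, blue; 420x560 float32, m along the optical axis (not along the pixel's ray), 0 where there is no reading.
- manip.camera_model(name): a dict with "fx", "fy", "cx", "cy" (pixels), "dist_coeffs" ([k1, k2, p1, p2, k3] as OpenCV has them; the pictures are not rectified), "origin" and "rotation" of the camera in the world. Camera axes: x right, y down, z forward; pixel columns grow to the right and rows downward; lengths in m; the calibration is good to about 2 mm. A picture is of the moment at which its call begins. camera_model takes no time and is no camera call.
- manip.job_done(): hands the job in; it is judged then, once.
The state is a dict: "time_s": time; "joints": joint angles; "dq": joint speeds; "joint_torque": joint torques, N m; "position": TCP position; "eef_rot": TCP orientation; "force": force on the tool from outside, world axes, zero at the start; "ft_torque": the same for the moment, N m; "gripper_width": finger opening in m; "grasp_force": force on a finger pad.
Only numpy, scipy, OpenCV 4.12 (cv2) and the standard library are available. Lean on these libraries where they do the work, as an engineer would, in place of code of your own. Each camera call takes 0.05 s, during which the arm holds its last target. There are 200 camera calls.

### The job

First swing the blue shutter on the sloping probe holder fully aside by its orange tab so that the hole is uncovered. Then take the green-handled probe out of its parking rest and slide it, steel tip first, through the sloping hole until its collar sits fully home on the plate and the tip hangs in the beaker; let go and leave it there with the shutter open. Leave the bottle, the sample cup and the screwdriver where they stand.

Things in the scene. Friction and masses are not known exactly. Their poses are not given: they have to be found in the camera images.
- probe: loose probe, 165 mm, 0.12 kg: square green handle 24 x 24 mm (z = 6 to 62 mm), below it a dark round collar 30 mm wide, 6 mm thick, then a steel rod 10 mm thick, 100 mm long, the last 12 mm tapering to 5 mm. Origin: centre of the collar's underside; z up the handle, x and y square to the handle's flats. Starts upright in the rest, collar on its top plate
- probe_tip (a point): tip of the probe's rod, 100 mm below the probe's origin along its axis
- rest: fixed parking rest: 64 x 64 mm grey base, four steel columns, white 60 x 60 mm top plate whose upper face is 112 mm above the bench, with a 15 mm hole in its middle. Origin: centre of the underside
- holder: fixed probe holder: grey base 140 x 110 x 8 mm, two upright cheeks that carry the sloping plate, and a fixed glass beaker (64 mm wide, 76 mm tall) under it. Origin: middle of the base's underside, 10 mm in +x from its centre; its x points away from the robot
- eye_plate: fixed sloping aluminium plate on the holder, 8 mm thick, x = -32 to 48, y = -46 to 46 mm, tilted 30 degrees to the robot, with a 13 mm hole (mouth chamfered to 18 mm) and a 30 mm guide tube below it. Origin: centre of the hole in the top face, 132 mm above the bench; z: the hole's axis, up and back to the robot; x uphill in the plate, y along its width
- shutter (a joint): angle of the shutter, a 3 mm blue blade (top face 4 mm above the plate) that turns with some friction about a pivot at x = +34 mm, y = 0 of the plate: 0 = closed, blade pointing downhill over the hole; grows to 1.6 rad (stop) as it swings towards the plate's -y side (the robot's right). Starts at or near closed
- shutter_tab (a point): middle of the shutter's orange upright tab, a 12 mm thick round post, 26 mm tall, that stands square on the blade 58 mm from the pivot (its top 30 mm above the plate); push or pinch it. Axes are the blade's
- bottle_buffer: loose closed bottle with blue cap, 70 mm wide, 140 mm tall; bystander. Origin: centre of its underside
- sample_cup_1: loose white sample cup with lid, 51 mm wide, 64 mm tall; bystander. Origin: centre of its underside
- screwdriver: loose red-handled screwdriver, 171 mm long, lying flat; bystander. Origin: centre of its underside

How it is judged:
By the outcome, as a careful person would: the job done as asked, in the order asked, and still so for the second after the job is handed in, with the robot touching nothing.
It also fails if it takes over 64 s, if anything falls off the work surface, if the arm or the gripper's body presses on something with over 40 N, if the wrist force passes 120 N, or if a joint passes its speed limit or range.

## Working session

There is one attempt and no reset: what is moved stays moved. The work goes in short steps, Python scripts to look and compute and a shell command to move; the robot and the scene stay as the last step left them, time stands still between calls to the robot, and variables do not carry over. Pictures are saved under pics/ and viewed, at most 10 in all, crops included, and the job is handed in when it is done.

```bash
ls; mkdir -p pics
python3 - <<'E'
from station import manip
import cv2,numpy as np
o=manip.get_obs();print({k:np.round(v,4).tolist() for k,v in o.items()})
for n in ("scene","top"):
    p,d=manip.camera(n);cv2.imwrite(f"pics/{n}0.png",p[:,:,::-1]);np.save(f"pics/{n}0.npy",d)
    print(n,{k:np.round(v,4).tolist() for k,v in manip.camera_model(n).items()})
E
```

```text
pics
{'time_s': 0.0, 'joints': [-1.205, 0.2607, -0.1394, 1.1727, 0.0, 1.5708], 'dq': [-0.0009, 0.0018, 0.0011, 0.0002, -0.0013, -0.0014], 'joint_torque': [-0.0018, -40.5668, 25.3928, 0.0187, 0.0001, -0.0], 'position': [0.1875, -0.4895, 0.1955], 'eef_rot': [-0.001, 0.9833, 0.1819, -0.0002], 'force': [0.433, 0.144, 0.2127], 'ft_torque': [0.0423, -0.0068, 0.0075], 'grasp_force': 0.0, 'gripper_width': 0.0857}
scene {'fx': 455.8799, 'fy': 455.8799, 'cx': 278.251, 'cy': 213.0204, 'dist_coeffs': [-0.0369, 0.0, 0.0, 0.0, 0.0], 'origin': [0.0474, -0.8516, 0.5078], 'rotation': [-0.493, 0.8063, -0.2825, 0.1646]}
top {'fx': 482.5643, 'fy': 482.5643, 'cx': 275.4321, 'cy': 217.1634, 'dist_coeffs': [-0.0206, 0.0, 0.0, 0.0, 0.0], 'origin': [0.4355, -0.2802, 0.9793], 'rotation': [0.0353, -0.7025, 0.71, -0.0321]}
```

View pics/scene0.png

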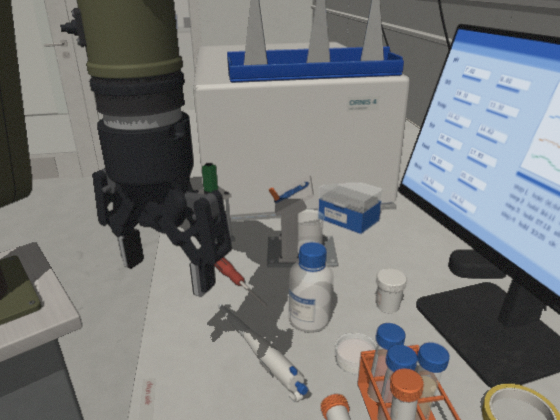

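View pics/top0.png

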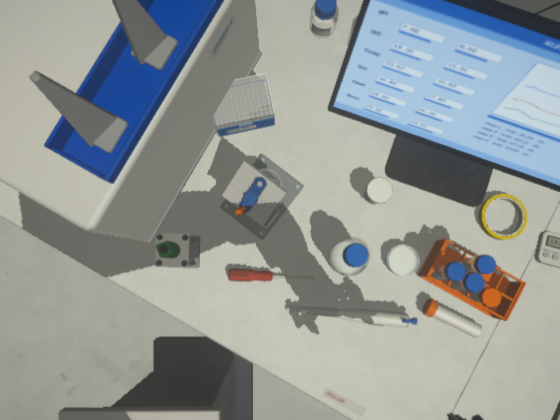

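The scene view shows the gripper at left, the probe behind it (210,180) and the holder at (300,230). The top view shows the probe and rest at (175,249), the holder at (260,197) with its orange tab at (240,211), and the bottle at (352,256).

```bash
cat > h.py <<'E'
import numpy as np,cv2
from station import manip
from scipy.spatial.transform import Rotation as R
def q(w): return R.from_quat([w[1],w[2],w[3],w[0]])
def cloud(n,d):
    m=manip.camera_model(n);K=np.array([[m['fx'],0,m['cx']],[0,m['fy'],m['cy']],[0,0,1]])
    v,u=np.mgrid[0:420,0:560]
    p=cv2.undistortPoints(np.stack([u,v],-1).reshape(-1,1,2).astype(float),K,np.array(m['dist_coeffs'])).reshape(420,560,2)
    c=np.dstack([p*d[...,None],d]); return (q(m['rotation']).apply(c.reshape(-1,3))+m['origin']).reshape(420,560,3)
def proj(n,P):
    m=manip.camera_model(n);K=np.array([[m['fx'],0,m['cx']],[0,m['fy'],m['cy']],[0,0,1]])
    c=q(m['rotation']).inv().apply(np.atleast_2d(P)-m['origin'])
    return cv2.projectPoints(c,np.zeros(3),np.zeros(3),K,np.array(m['dist_coeffs']))[0].reshape(-1,2)
E
python3 - <<'E'
from h import *
for n in("scene","top"):
    p=cv2.imread(f"pics/{n}0.png");d=np.load(f"pics/{n}0.npy");C=cloud(n,d)
    hsv=cv2.cvtColor(p,cv2.COLOR_BGR2HSV)
    v,u=np.mgrid[0:420,0:560]
    box=(u>135)&(u<310)&(v>145)&(v<270) if n=="top" else (u>190)&(u<330)&(v>150)&(v<240)
    H,S,V=hsv[...,0].astype(int),hsv[...,1],hsv[...,2]
    for nm,m in dict(green=(H>45)&(H<85)&(S>100),orange=(H>4)&(H<18)&(S>150),blue=(H>100)&(H<125)&(S>130),red=((H<4)|(H>174))&(S>150)).items():
        m=m&box&(d>0); P=C[m]
        if len(P)>3: print(n,nm,len(P),'uv',u[m].mean().round(1),v[m].mean().round(1),'med',np.median(P,0).round(4),'min',P.min(0).round(3),'max',P.max(0).round(3))
    if n=="top":
        for uv in[(10,10),(300,300),(250,235),(255,185),(140,200),(240,100),(378,190),(355,255),(195,240),(230,195),(190,265)]: print(uv,C[uv[1],uv[0]].round(3))
    print(proj(n,[[.5,-.2,0],[.6,-.2,0],[.5,-.1,0]]).round(0).tolist())
p=cv2.imread("pics/top0.png")[140:290,130:330];cv2.imwrite("pics/t0c.png",cv2.resize(p,None,fx=4,fy=4,interpolation=cv2.INTER_CUBIC))
E
```

```text
scene green 304 uv 209.3 177.9 med [ 0.4553 -0.0999  0.1516] min [ 0.448 -0.105  0.123] max [ 0.471 -0.087  0.178]
scene orange 43 uv 273.6 193.6 med [ 0.527  -0.2192  0.1389] min [ 0.52  -0.226  0.127] max [ 0.533 -0.211  0.149]
scene blue 174 uv 309.2 200.9 med [ 0.7006 -0.1893  0.0507] min [ 0.538 -0.256  0.007] max [ 0.709 -0.163  0.156]
[[259.0, 255.0], [296.0, 240.0], [232.0, 236.0]]
top green 12 uv 165.4 246.7 med [ 0.467  -0.0952  0.1751] min [ 0.456 -0.101  0.173] max [ 0.471 -0.08   0.177]
top orange 44 uv 239.4 210.7 med [ 0.5266 -0.2138  0.1461] min [ 0.521 -0.221  0.131] max [ 0.535 -0.207  0.152]
top blue 193 uv 250.2 196.9 med [ 0.5518 -0.2325  0.1372] min [ 0.539 -0.254  0.125] max [ 0.573 -0.216  0.151]
(10, 10) [0.806 0.106 0.318]
(300, 300) [ 0.362 -0.324  0.002]
(250, 235) [ 0.493 -0.224  0.001]
(255, 185) [ 0.571 -0.242  0.15 ]
(140, 200) [ 0.541 -0.056  0.199]
(240, 100) [ 0.748 -0.211  0.08 ]
(378, 190) [ 0.573 -0.474  0.064]
(355, 255) [ 0.448 -0.414  0.142]
(195, 240) [ 0.483 -0.117  0.029]
(230, 195) [ 0.558 -0.196  0.121]
(190, 265) [ 0.434 -0.114  0.064]
[[238.0, 232.0], [238.0, 183.0], [189.0, 232.0]]
```

View pics/t0c.png

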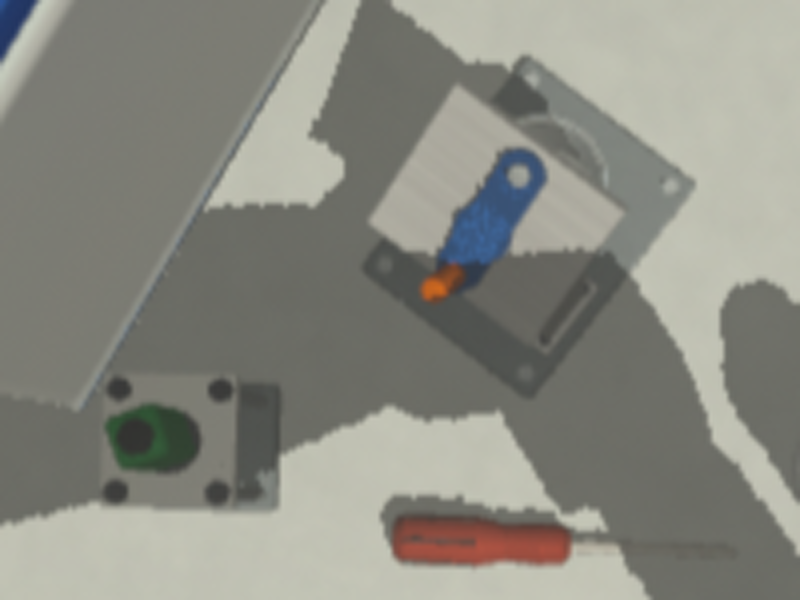

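The crop shows the probe in its rest (crop 150,440), the closed blue blade with pivot at (518,175) and tab at (435,285). The sloping plate has its corners near (457,85), (370,220), (550,350) and (625,210).

```bash
cat > fit.py <<'E'
from h import *
from scipy.optimize import least_squares
def plate_frame(x,y,yaw):
    return R.from_euler('ZY',[yaw,-np.pi/6]),np.array([x,y,.132])
if __name__=="__main__":
  for n in("top","scene"):
    p=cv2.imread(f"pics/{n}0.png");d=np.load(f"pics/{n}0.npy");C=cloud(n,d)
    S=cv2.cvtColor(p,cv2.COLOR_BGR2HSV)[...,1]
    yaw=-.573;x,y=.55,-.225
    for it in range(8):
        Rm,t=plate_frame(x,y,yaw)
        L=Rm.inv().apply((C.reshape(-1,3)-t)).reshape(C.shape)
        m=(abs(L[...,0]-8)<60)&(abs(L[...,1])<65)&(abs(L[...,2])<(.02 if it<3 else .008)) if 0 else (abs(L[...,0]-.008)<.06)&(abs(L[...,1])<.065)&(abs(L[...,2])<(.02 if it<3 else .007))&(d>0)
        k=cv2.morphologyEx(m.astype(np.uint8),cv2.MORPH_OPEN,np.ones((3,3)))
        cc,lab,st,_=cv2.connectedComponentsWithStats(k);m=lab==(1+st[1:,4].argmax())
        Q=L[m]; (cx,cy),(w,h),a=cv2.minAreaRect((Q[:,:2]*1000).astype(np.float32))
        a=(a+45)%90-45
        off=Rm.apply([cx/1000-.008*np.cos(np.radians(a)),cy/1000-.008*np.sin(np.radians(a)),0]); x+=off[0];y+=off[1];yaw+=np.radians(a)*.8
    A=np.c_[Q[:,:2],np.ones(len(Q))];co=np.linalg.lstsq(A,Q[:,2],rcond=None)[0]
    print(n,len(Q),'xy',x,y,'yaw',yaw,'rect',w,h,a,'plane resid',co.round(4))
    # rest top plate
    m=(abs(C[...,2]-.112)<.006)&(C[...,0]>.40)&(C[...,0]<.52)&(C[...,1]>-.17)&(C[...,1]<-.04)&(S<60)&(d>0)
    k=cv2.morphologyEx(m.astype(np.uint8),cv2.MORPH_OPEN,np.ones((3,3)))
    cc,lab,st,_=cv2.connectedComponentsWithStats(k);m=lab==(1+st[1:,4].argmax())
    Q=C[m];print(n,'rest',len(Q),cv2.minAreaRect((Q[:,:2]*1000).astype(np.float32)),Q[:,2].mean())
E
python3 fit.py
```

```text
top 2096 xy 0.5525000621459272 -0.23343585717694068 yaw -0.6756657122341034 rect 92.5513687133789 81.89384460449219 -0.0013580322265625 plane resid [-0.0102  0.0027  0.0015]
top rest 763 ((460.9300537109375, -89.73530578613281), (60.87343978881836, 59.694583892822266), 88.15494537353516) 0.11306321617843058
scene 894 xy 0.5534164686679129 -0.23436890067672878 yaw -0.6785035766916919 rect 96.38121032714844 80.67393493652344 -0.00135040283203125 plane resid [-0.0129  0.0437  0.0021]
scene rest 86 ((487.1907043457031, -102.8717041015625), (44.66340637207031, 19.35062026977539), 73.70851135253906) 0.11256639668643528
```

```bash
cat > g.py <<'E'
from h import *
from fit import plate_frame
PR,PT=plate_frame(.5527,-.2336,-.677)
def pl(v): return PR.apply(v)+PT
def rel(P,Rt,o=None):
    o=o or manip.get_obs();R0=q(o['eef_rot'])
    return np.r_[R0.inv().apply(np.array(P)-o['position']),(R0.inv()*Rt).as_rotvec()].round(4).tolist()
DOWN=R.from_matrix(np.diag([1,-1,-1.]))
def tabtool(th): return PR*R.from_euler('z',th)*DOWN
def tab(th,h): return pl([.034-.058*np.cos(th),-.058*np.sin(th),h])
E
python3 - <<'E'
from g import *
for n in("top","scene"):
    p=cv2.imread(f"pics/{n}0.png");d=np.load(f"pics/{n}0.npy");C=cloud(n,d)
    h=cv2.cvtColor(p,cv2.COLOR_BGR2HSV);L=PR.inv().apply(C.reshape(-1,3)-PT).reshape(C.shape)
    m=(h[...,0]>3)&(h[...,0]<19)&(h[...,1]>140)&(np.linalg.norm(L-[-.02,0,.015],axis=-1)<.05)
    print(n,m.sum(),np.median(L[m],0).round(4),L[m].min(0).round(4),L[m].max(0).round(4))
    m=(h[...,0]>100)&(h[...,0]<125)&(h[...,1]>120)&(np.linalg.norm(L-[.01,0,.0],axis=-1)<.045)
    vx,vy,x0,y0=cv2.fitLine((L[m][:,:2]*1000).astype(np.float32),cv2.DIST_HUBER,0,.01,.01).ravel();print('blade',m.sum(),vx,vy,x0,y0,L[m][:,2].mean())
o=manip.get_obs();R0=q(o['eef_rot'])
print(R0.inv().apply(tab(0.1,.1)-o['position']), rel(tab(.1,.1),tabtool(.1)), tab(.1,.1))
E
```

```text
top 49 [-0.0201 -0.0011  0.0285] [-0.0293 -0.0056  0.0098] [-0.0179  0.0046  0.0343]
blade 272 0.9968656 -0.07911388 7.063353 0.43878302 0.0050784566223384215
scene 46 [-0.0216 -0.0048  0.0206] [-0.0257 -0.0087  0.008 ] [-0.018   0.0015  0.0311]
blade 94 0.99975955 -0.02192709 8.8717165 -1.1433291 0.005052511842751086
[ 0.39203769 -0.16648975 -0.01079507] [0.392, -0.1665, -0.0108, -0.2954, 0.4577, 0.9201] [ 0.49409473 -0.19392697  0.20674742]
```

```bash
python3 -m creep '[[0,0,0,-0.06,0,0,0],[0,0,0,-0.12,0,0,0],[0,0.05,-0.02,-0.14,0,0,0],[0,0.05,-0.02,-0.14,0,0,0]]'; python3 -c "
from g import *
print(rel(tab(0,.1),tabtool(0)))"
```

```text
time_s: 0.6
position: [0.2293, -0.4529, 0.3385]
eef_rot: [0.002, 0.983, 0.184, 0.001]
force: [0.0, -0.5, -0.9]
gripper_width: 0.0855
grasp_force: 0.0
[0.3452, -0.1496, 0.1318, -0.2711, 0.4717, 1.022]
```

```bash
python3 -m creep '[[0,0.06,-0.02,0,-0.04,0.07,0.15],[0,0.12,-0.04,0.01,-0.08,0.14,0.3],[0,0.17,-0.07,0.02,-0.12,0.2,0.44],[0,0.22,-0.09,0.04,-0.16,0.27,0.58],[0,0.27,-0.11,0.06,-0.2,0.34,0.73],[0,0.31,-0.13,0.1,-0.235,0.41,0.88],[0,0.345,-0.15,0.132,-0.27,0.472,1.022],[0,0.345,-0.15,0.132,-0.27,0.472,1.022],[0,0.345,-0.15,0.132,-0.27,0.472,1.022]]'
python3 - <<'E'
from g import *
o=manip.get_obs();print(o['joints'].round(3) if hasattr(o['joints'],'round') else o['joints']);print(rel(tab(0,.1),tabtool(0)),rel(tab(0,.009),tabtool(0)))
p,d=manip.camera("scene");cv2.imwrite("pics/s1.png",p[:,:,::-1]);np.save("pics/s1.npy",d)
E
```

```text
time_s: 1.72
position: [0.433, -0.2859, 0.2061]
eef_rot: [0.067, 0.925, -0.281, 0.248]
force: [0.1, -0.1, 1.6]
gripper_width: 0.0857
grasp_force: 0.0
[-0.595 -0.13  -0.711  0.47   0.017  3.14 ]
[-0.0003, -0.1161, 0.0011, -0.058, 0.0046, 0.072] [-0.0, -0.1108, 0.092, -0.058, 0.0046, 0.072]
```

View pics/s1.png

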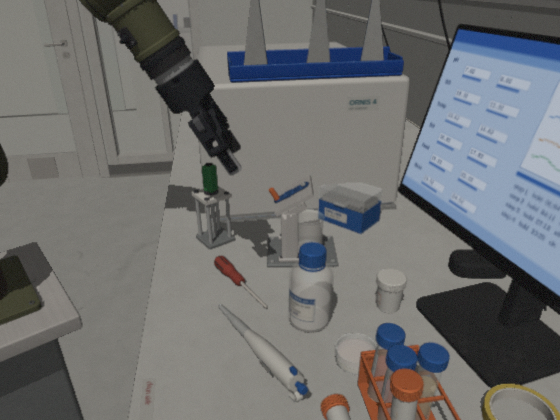

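The gripper hovers short of the holder and clear of everything, with joint 6 at its limit. I will pinch the tab with the tool turned 0.45 rad to relieve the joint. The probe is at (209,180) in the scene view.

```bash
python3 -c "
from g import *
print(rel(tab(0,.1),tabtool(.45)))"
```

```text
[-0.0016, -0.1163, 0.0015, -0.0573, -0.0101, -0.3781]
```

```bash
python3 -m creep '[[0,0,-0.03,0,-0.02,0,-0.18],[0,0,-0.075,0.001,-0.057,-0.01,-0.378],[0,-0.0016,-0.1163,0.0015,-0.0573,-0.0101,-0.378],[0,-0.0016,-0.1163,0.0015,-0.0573,-0.0101,-0.378],[0,-0.0016,-0.1163,0.0015,-0.0573,-0.0101,-0.378]]'; python3 -c "
from g import *
print(manip.get_obs()['joints'])
print(rel(tab(0,.1),tabtool(.45)),rel(tab(0,.009),tabtool(.45)))"
```

```text
time_s: 2.4
position: [0.498, -0.1876, 0.2065]
eef_rot: [0.137, 0.96, -0.108, 0.219]
force: [0.8, -0.4, 0.6]
gripper_width: 0.0853
grasp_force: 0.0
[-0.21101422 -0.07684234 -0.6603163   0.51053761 -0.22457985  3.10075671]
[-0.0002, 0.0017, 0.0003, -0.002, -0.0006, 0.0015] [-0.0002, 0.0019, 0.0913, -0.002, -0.0006, 0.0015]
```

```bash
python3 -m creep '[[0,0,0.002,0.045,0,0,0],[0,0,0.002,0.088,0,0,0],[0,0,0.002,0.088,0,0,0],[0.6,0,0.002,0.088,0,0,0],[1,0,0.002,0.088,0,0,0],[1,0,0.002,0.088,0,0,0],[1,0,0.002,0.088,0,0,0],[1,0,0.002,0.088,0,0,0]]' 25
python3 - <<'E'
from g import *
o=manip.get_obs();R0=q(o['eef_rot'])
print(PR.inv().apply(o['position']-PT), (PR.inv()*R0*DOWN.inv()).as_euler('zyx'))
for th,ta in [(.2,.6),(.4,.75),(.6,.9),(.8,1.05),(1.,1.2),(1.2,1.35),(1.4,1.5),(1.5,1.55),(1.6,1.6)]:
    print(th,rel(tab(th,.012),tabtool(ta),o))
E
```

```text
time_s: 3.4
position: [0.5305, -0.2163, 0.1296]
eef_rot: [0.137, 0.96, -0.108, 0.218]
force: [-0.3, -0.7, -0.3]
gripper_width: 0.0005
grasp_force: 0.0
[-0.02558773 -0.00040897  0.01197705] [0.45172936 0.00160784 0.00173236]
0.2 [-0.0024, 0.0112, -0.0, -0.0023, 0.0005, -0.1483]
0.4 [-0.0041, 0.0226, -0.0001, -0.0023, 0.0003, -0.2983]
0.6 [-0.0036, 0.0342, -0.0001, -0.0024, 0.0002, -0.4483]
0.8 [-0.0007, 0.0454, -0.0001, -0.0024, -0.0, -0.5983]
1.0 [0.0043, 0.0559, -0.0002, -0.0024, -0.0002, -0.7483]
1.2 [0.0113, 0.0651, -0.0002, -0.0024, -0.0004, -0.8983]
1.4 [0.02, 0.0728, -0.0002, -0.0024, -0.0006, -1.0483]
1.5 [0.0248, 0.0759, -0.0002, -0.0024, -0.0006, -1.0983]
1.6 [0.03, 0.0785, -0.0002, -0.0024, -0.0007, -1.1483]
```

Run:
```python
from g import *
a=[]
for n in("scene","top"):
    p,d=manip.camera(n);c=proj(n,PT)[0];p=p[:,:,::-1].copy()
    for X in (pl([0,0,0]),manip.get_obs()['position']): 
        print(n,proj(n,X))
    x,y=int(c[0]),int(c[1]);a.append(cv2.resize(p[max(y-65,0):y+65,x-65:x+65],(398,398),interpolation=cv2.INTER_CUBIC))
cv2.imwrite("pics/c2.png",np.hstack(a))
```

```text
scene [[288.79551534 195.7249319 ]]
scene [[274.23375304 197.13070926]]
top [[250.85870162 197.14644783]]
top [[241.2466859  209.90990941]]
```

View pics/c2.png

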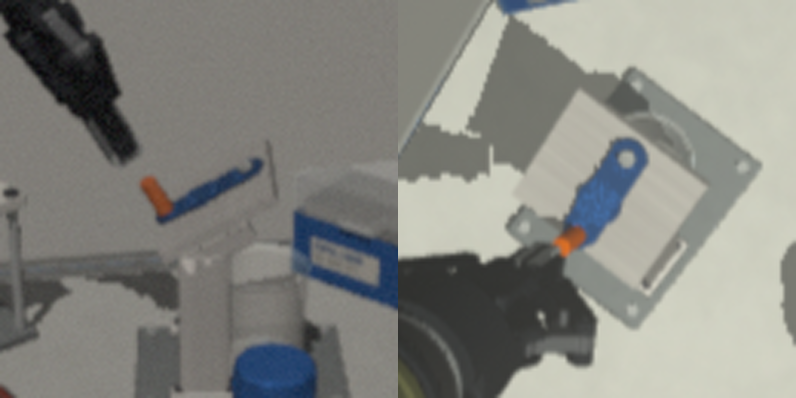

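The scene crop (left) shows the fingertips at about crop (125,155), short of the tab at (155,195). In the top crop (right) the fingers also sit beside the tab. The reported TCP doesn't match the picture, so I will check it with the depth data.

Run:
```python
from g import *
print('start tcp',proj("scene",[.1875,-.4895,.1955]),'s1 tcp',proj("scene",[.433,-.2859,.2061]))
o=manip.get_obs();print(o['position'],o['eef_rot'],o['time_s'],o['joints'],o['gripper_width'])
for n in("scene","top"):
    p,d=manip.camera(n);C=cloud(n,d);R0=q(o['eef_rot'])
    T=R0.inv().apply(C.reshape(-1,3)-o['position']);
    h=cv2.cvtColor(p,cv2.COLOR_RGB2HSV).reshape(-1,3)
    m=(h[:,2]<70)&(abs(T[:,0])<.05)&(abs(T[:,1])<.06)&(T[:,2]>-.15)&(T[:,2]<.05)&(d.ravel()>0)
    Q=T[m];print(n,len(Q))
    for z in np.arange(-.1,.02,.01):
        s=Q[(Q[:,2]>z)&(Q[:,2]<z+.01)]
        if len(s)>2:print(round(z,3),len(s),s.min(0).round(3)[:2],s.max(0).round(3)[:2],s.mean(0).round(3)[:2])
    L=PR.inv().apply(C.reshape(-1,3)-PT);m=(h[:,0]>3)&(h[:,0]<19)&(h[:,1]>140)&(np.linalg.norm(L-[-.02,0,.015],axis=-1)<.05)
    print('tab',np.median(L[m],0).round(4),L[m].min(0).round(4),L[m].max(0).round(4))
```

```text
start tcp [[173.36095806 316.41468421]] s1 tcp [[252.3429608  185.13602256]]
[ 0.53043698 -0.21628332  0.12933254] [ 0.1372706   0.96008312 -0.10837249  0.21829474] 3.5 [-0.26361719  0.07285639 -0.7432026   0.26967398 -0.20001719  3.05314034] -0.00027996988956278154
scene 863
-0.1 70 [-0.015 -0.024] [0.012 0.046] [-0.004  0.029]
-0.09 80 [-0.013 -0.025] [0.011 0.037] [-0.004  0.021]
-0.08 38 [-0.011  0.002] [0.01  0.022] [-0.002  0.013]
-0.07 58 [-0.01   0.003] [0.01  0.016] [-0.001  0.012]
-0.06 53 [-0.01   0.002] [0.01  0.016] [-0.001  0.011]
-0.05 31 [-0.01   0.002] [0.007 0.016] [-0.     0.012]
tab [-0.0214 -0.0046  0.0205] [-0.0268 -0.0079  0.0089] [-0.0181  0.0004  0.0314]
top 833
-0.1 131 [-0.009 -0.039] [0.013 0.04 ] [0.006 0.01 ]
-0.09 90 [-0.007 -0.028] [0.013 0.034] [0.009 0.008]
-0.08 21 [ 0.005 -0.005] [0.013 0.016] [0.009 0.006]
-0.07 16 [ 0.005 -0.01 ] [0.011 0.015] [0.008 0.007]
-0.06 21 [ 0.001 -0.001] [0.011 0.015] [0.007 0.009]
-0.05 5 [ 0.006 -0.001] [0.01  0.013] [0.008 0.007]
tab [-0.0199 -0.0022  0.0272] [-0.0262 -0.0059  0.0088] [-0.0174  0.0034  0.0332]
```

```bash
cat >> g.py <<'E'
def tips(n):
    o=manip.get_obs();p,d=manip.camera(n);C=cloud(n,d);R0=q(o['eef_rot'])
    T=R0.inv().apply(C.reshape(-1,3)-o['position']);h=cv2.cvtColor(p,cv2.COLOR_RGB2HSV).reshape(-1,3)
    m=(abs(T[:,0])<.014)&(abs(T[:,1])<.025)&(T[:,2]>-.075)&(T[:,2]<.01)&(d.ravel()>0)&(h[:,1]<110)
    return T[m]
E
python3 - <<'E'
from g import *
for n in("scene","top"):
    Q=tips(n)
    for z in np.arange(-.06,.01,.004):
        s=Q[(Q[:,2]>z)&(Q[:,2]<z+.004)]
        if len(s):print(n,round(z,3),len(s),s.min(0).round(3)[:2],s.max(0).round(3)[:2])
E
```

```text
scene -0.06 26 [-0.01   0.001] [0.012 0.017]
scene -0.056 24 [-0.01  -0.006] [0.01  0.016]
scene -0.052 24 [-0.01  -0.006] [0.011 0.015]
scene -0.048 28 [-0.011 -0.002] [0.011 0.015]
scene -0.044 17 [-0.01  -0.006] [0.012 0.014]
scene -0.04 20 [-0.01  -0.003] [0.011 0.009]
scene -0.036 1 [0.001 0.006] [0.001 0.006]
scene -0.02 3 [-0.003 -0.002] [-0.002  0.003]
scene -0.016 2 [-0.003  0.003] [0.008 0.004]
scene -0.012 2 [-0.002  0.004] [0.007 0.004]
scene -0.008 4 [-0.003 -0.001] [0.008 0.006]
scene -0.004 2 [-0.003  0.001] [0.007 0.005]
scene 0.0 2 [-0.003  0.002] [0.008 0.004]
scene 0.004 26 [-0.006 -0.007] [0.014 0.022]
scene 0.008 11 [-0.006  0.001] [0.013 0.018]
top -0.06 16 [ 0.004 -0.012] [0.012 0.015]
top -0.056 18 [ 0.002 -0.012] [0.011 0.015]
top -0.052 14 [ 0.001 -0.012] [0.011 0.014]
top -0.048 19 [-0.002 -0.011] [0.012 0.014]
top -0.044 9 [ 0.008 -0.003] [0.011 0.008]
top -0.04 2 [0.005 0.007] [0.009 0.007]
top -0.02 1 [-0.003  0.005] [-0.003  0.005]
top -0.016 2 [-0.001  0.006] [0.    0.007]
top -0.008 1 [ 0.007 -0.001] [ 0.007 -0.001]
top 0.0 6 [-0.001 -0.006] [0.008 0.006]
top 0.004 35 [-0.008 -0.025] [0.013 0.025]
top 0.008 58 [-0.014 -0.024] [0.014 0.024]
```

The reported TCP lies about 37 mm beyond the real fingertips along tool z; both cameras agree. That explains the empty closure. I will allow for this offset, open, go deeper and pinch again.

```bash
python3 -m creep '[[0,0,0,0,0,0,0],[0,0,0,0,0,0,0],[0,0,0,0,0,0,0],[0,0,0,0,0,0,0],[0,0,0.002,0.02,0,0,0],[0,0,0.002,0.037,0,0,0],[0,0,0.002,0.037,0,0,0],[1,0,0.002,0.037,0,0,0],[1,0,0.002,0.037,0,0,0],[1,0,0.002,0.037,0,0,0],[1,0,0.002,0.037,0,0,0],[1,0,0.002,0.037,0,0,0],[1,0,0.002,0.037,0,0,0]]' 25
python3 - <<'E'
from g import *
o=manip.get_obs();R0=q(o['eef_rot'])
print(PR.inv().apply(o['position']-PT), (PR.inv()*R0*DOWN.inv()).as_euler('zyx'))
for th,ta in [(0,.45),(.2,.6),(.4,.75),(.6,.9),(.8,1.05),(1.,1.2),(1.2,1.35),(1.4,1.5),(1.5,1.55),(1.6,1.6)]:
    print(th,rel(tab(th,-.025),tabtool(ta),o))
E
```

```text
time_s: 5.32
position: [0.5443, -0.2295, 0.0977]
eef_rot: [0.137, 0.96, -0.108, 0.218]
force: [-1.5, 2.7, 3.6]
gripper_width: 0.0105
grasp_force: 24.8
[-0.02503073 -0.00211648 -0.0251508 ] [0.4516889  0.00211878 0.00195371]
0 [0.0019, -0.0015, -0.0001, -0.0027, 0.0011, 0.0017]
0.2 [-0.0021, 0.0094, -0.0002, -0.0028, 0.0009, -0.1483]
0.4 [-0.0039, 0.0209, -0.0002, -0.0028, 0.0006, -0.2983]
0.6 [-0.0033, 0.0324, -0.0002, -0.0029, 0.0004, -0.4483]
0.8 [-0.0005, 0.0437, -0.0003, -0.0029, 0.0002, -0.5983]
1.0 [0.0045, 0.0541, -0.0003, -0.003, 0.0, -0.7483]
1.2 [0.0115, 0.0633, -0.0003, -0.003, -0.0002, -0.8983]
1.4 [0.0202, 0.071, -0.0004, -0.003, -0.0005, -1.0483]
1.5 [0.0251, 0.0741, -0.0004, -0.003, -0.0005, -1.0983]
1.6 [0.0303, 0.0768, -0.0004, -0.003, -0.0006, -1.1483]
```

```bash
python3 -m creep '[[1,0,0.005,0,0,0,-0.07],[1,-0.002,0.0105,0,0,0,-0.15],[1,-0.003,0.0165,0,0,0,-0.22],[1,-0.004,0.022,0,0,0,-0.3],[1,-0.004,0.028,0,0,0,-0.37],[1,-0.0033,0.0335,0,0,0,-0.45],[1,-0.002,0.039,0,0,0,-0.52],[1,-0.0005,0.0447,0,0,0,-0.6],[1,0.002,0.05,0,0,0,-0.67],[1,0.0045,0.055,0,0,0,-0.75],[1,0.008,0.06,0,0,0,-0.82],[1,0.0115,0.064,0,0,0,-0.9],[1,0.016,0.068,0,0,0,-0.97],[1,0.0202,0.0715,0,0,0,-1.05],[1,0.0251,0.0745,0,0,0,-1.1],[1,0.029,0.0765,0,0,0,-1.13],[1,0.029,0.0765,0,0,0,-1.13]]'
python3 - <<'E'
from g import *
o=manip.get_obs();print(PR.inv().apply(o['position']-PT),o['joints'].round(2))
E
```

```text
time_s: 7.45
position: [0.5475, -0.3061, 0.1263]
eef_rot: [0.232, 0.869, 0.422, 0.109]
force: [-4.4, 1.5, 3.2]
gripper_width: 0.011
grasp_force: 25.2
[ 0.03300341 -0.05977376 -0.02561865] [-0.44  0.15 -0.66  0.25 -0.12  1.76]
```

```bash
python3 -m creep '[[1,0,0.002,0,0,0,0],[1,0,0.004,0,0,0,0],[1,0,0.004,0,0,0,0],[0,0,0.003,0,0,0,0],[0,0,0.0025,0,0,0,0],[0,0,0.0025,0,0,0,0],[0,0,0.0025,0,0,0,0],[0,0,0.0025,0,0,0,0],[0,0,0.003,-0.04,0,0,0],[0,0,0.003,-0.1,0,0,0],[0,0,0.003,-0.13,0,0,0],[0,0,0.003,-0.13,0,0,0]]'
python3 - <<'E'
from g import *
a=[]
for n in("scene","top"):
    p,d=manip.camera(n);np.save(f"pics/{n}3.npy",d);cv2.imwrite(f"pics/{n}3.png",p[:,:,::-1]);x,y=proj(n,PT)[0].astype(int)
    x-=30;y+=10
    a.append(cv2.resize(p[y-65:y+65,x-65:x+65][:,:,::-1],(398,398),interpolation=cv2.INTER_CUBIC))
    C=cloud(n,d);h=cv2.cvtColor(p,cv2.COLOR_RGB2HSV).reshape(-1,3);L=PR.inv().apply(C.reshape(-1,3)-PT);m=(h[:,0]>3)&(h[:,0]<19)&(h[:,1]>140)&(np.linalg.norm(L-[.034,-.05,.015],axis=-1)<.06)
    print('tab',m.sum(),np.median(L[m],0).round(4))
cv2.imwrite("pics/c3.png",np.hstack(a))
E
```

```text
time_s: 8.95
position: [0.5021, -0.2674, 0.245]
eef_rot: [0.235, 0.868, 0.422, 0.113]
force: [0.4, -0.2, -0.6]
gripper_width: 0.0856
grasp_force: 0.0
tab 75 [ 0.0379 -0.0614  0.0205]
tab 45 [ 0.0397 -0.0587  0.029 ]
```

View pics/c3.png

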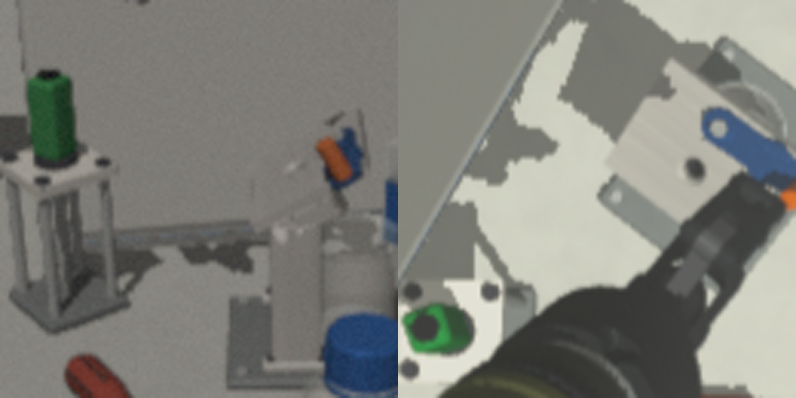

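The shutter is fully aside (tab at plate x≈38, y≈-59 mm) and the hole shows at the predicted pixel (251,197) in the top view. Next I fit the probe handle.

Run:
```python
from g import *
from scipy.optimize import differential_evolution
M={}
for n,(x0,y0,x1,y1) in dict(scene=(190,150,235,215),top=(130,215,215,275)).items():
    p=cv2.imread(f"pics/{n}3.png");h=cv2.cvtColor(p,cv2.COLOR_BGR2HSV);m=((h[...,0]>45)&(h[...,0]<85)&(h[...,1]>90)).astype(np.uint8)
    b=np.zeros_like(m);b[y0:y1,x0:x1]=m[y0:y1,x0:x1]
    cc,lab,st,_=cv2.connectedComponentsWithStats(b);b=(lab==1+st[1:,4].argmax()).astype(np.uint8)
    hull=cv2.convexHull(cv2.findNonZero(b));print(n,b.sum(),cv2.contourArea(hull),hull[:,0].tolist())
    f=np.zeros_like(b);cv2.fillConvexPoly(f,hull,1);M[n]=cv2.resize(f*255,None,fx=4,fy=4,interpolation=cv2.INTER_LINEAR)>127
def sil(n,x,y,yaw):
    c=np.array([[a,b,z] for a in(-.012,.012) for b in(-.012,.012) for z in(.118,.174)]);c[:,:2]=R.from_euler('z',yaw).apply(c)[:,:2];c+=[x,y,0]
    u=((proj(n,c)+.5)*4-.5).round().astype(np.int32);f=np.zeros((1680,2240),np.uint8);cv2.fillConvexPoly(f,cv2.convexHull(u),1);return f>0
def cost(v,ns=("scene","top")):
    return sum(1-(s&M[n]).sum()/(s|M[n]).sum() for n in ns for s in [sil(n,*v)])
for ns in (("scene","top"),("top",),("scene",)):
    r=differential_evolution(cost,[(.45,.475),(-.105,-.08),(-.785,.785)],args=(ns,),maxiter=25,popsize=8,seed=1,polish=False);print(ns,r.x.round(4),r.fun)
d=np.load("pics/scene3.npy");C=cloud("scene",d);p=cv2.imread("pics/scene3.png");h=cv2.cvtColor(p,cv2.COLOR_BGR2HSV)
for n in("scene","top"):
    d=np.load(f"pics/{n}3.npy");C=cloud(n,d);m=(abs(C[...,2]-.112)<.004)&(abs(C[...,0]-.461)<.045)&(abs(C[...,1]+.09)<.045)&(d>0)
    print(n,cv2.minAreaRect((C[m][:,:2]*1000).astype(np.float32)),m.sum())
```

```text
scene 350 339.0 [[217, 187], [216, 189], [213, 191], [208, 191], [205, 190], [204, 189], [203, 185], [202, 172], [202, 167], [204, 165], [214, 165], [215, 166]]
top 144 207.5 [[177, 253], [176, 254], [174, 255], [171, 256], [161, 256], [160, 255], [159, 253], [157, 247], [157, 246], [159, 244], [165, 242], [169, 242], [170, 243], [177, 252]]
('scene', 'top') [ 0.4618 -0.0894 -0.274 ] 0.42918785388857095
('top',) [ 0.4613 -0.0897 -0.0302] 0.26050587532364067
('scene',) [ 0.4649 -0.0837 -0.2636] 0.13901410498764
scene ((462.0943298339844, -91.06118774414062), (63.30009460449219, 61.42035675048828), 88.39840698242188) 319
top ((461.3990783691406, -89.77352905273438), (61.475467681884766, 57.574745178222656), 89.48400115966797) 661
```

Run:
```python
from g import *
from scipy.optimize import least_squares
A={}
for n in("scene","top"):
    for k in("0","3"):
        p=cv2.imread(f"pics/{n}{k}.png");d=np.load(f"pics/{n}{k}.npy");C=cloud(n,d);h=cv2.cvtColor(p,cv2.COLOR_BGR2HSV)
        m=(h[...,0]>40)&(h[...,0]<90)&(h[...,1]>70)&(abs(C[...,0]-.461)<.025)&(abs(C[...,1]+.09)<.025)&(C[...,2]>.122)&(C[...,2]<.169)
        A[n+k]=C[m]
s=np.r_[A['scene3']]
u=R.from_euler('z',-np.arctan2(.76,.414)).apply(s-[.461,-.09,0]) # x: away from cam, y: left
for y in np.arange(-.018,.018,.003):
    t=u[(u[:,1]>=y)&(u[:,1]<y+.003)]
    if len(t):print(round(y,3),len(t),t[:,0].mean().round(4),t[:,0].std().round(4))
def f(v,s):
    l=R.from_euler('z',-v[2]).apply(s-[v[0],v[1],0])[:,:2];return (abs(l).max(1)-.012)
for nm,s in dict(scene=A['scene3'],both=np.r_[A['scene3'],A['top3']]).items():
  for y0 in np.linspace(-.7,.7,8):
    r=least_squares(f,[.461,-.09,y0],args=(s,),x_scale=[.001,.001,.05],loss='huber',f_scale=.001);print(nm,len(s),r.x.round(4),r.cost*1e6)
```

```text
-0.015 26 -0.0029 0.0015
-0.012 30 -0.0063 0.0022
-0.009 32 -0.0093 0.0016
-0.006 30 -0.0125 0.002
-0.003 31 -0.0138 0.002
-0.0 32 -0.0122 0.0017
0.003 32 -0.0093 0.0017
0.006 31 -0.0068 0.0015
0.009 31 -0.0042 0.0018
0.012 14 -0.0021 0.0022
scene 289 [ 0.4628 -0.0891 -1.2218] 150.64926130636633
scene 289 [ 0.4628 -0.0891 -1.2181] 150.64099527910122
scene 289 [ 0.4628 -0.0891  0.349 ] 150.6492613070863
scene 289 [ 0.4628 -0.0891  0.349 ] 150.64926130687383
scene 289 [ 0.4628 -0.0891  0.3527] 150.640995279216
scene 289 [ 0.4628 -0.0891  0.3527] 150.64099527954738
scene 289 [ 0.4628 -0.0891  0.349 ] 150.64926130700354
scene 289 [ 0.4628 -0.0891  0.3527] 150.6409952790967
both 361 [ 0.4626 -0.0892 -1.2366] 172.82968051074448
both 361 [ 0.4626 -0.0892 -1.2366] 172.82968051073073
both 361 [ 0.4626 -0.0892  0.3342] 172.8296805107439
both 361 [ 0.4626 -0.0892  0.3342] 172.829680510812
both 361 [ 0.4626 -0.0892  0.3342] 172.82968051081502
both 361 [ 0.4626 -0.0892  0.3342] 172.82968051073877
both 361 [ 0.4626 -0.0892  0.3342] 172.82968051075005
both 361 [ 0.4626 -0.0892  0.3342] 172.82968051074124
```

The depth points give a clear corner toward the camera, so the handle yaw is about 0.33 rad and its axis is at (0.462,-0.0895). Going to hover over the probe with tool yaw 1.90.

```bash
python3 -c "
from g import *
Rt=R.from_euler('z',1.90)*DOWN
print(rel([.462,-.0895,.215],Rt),rel([.5021, -.2674, .27],Rt))"
```

```text
[0.1157, -0.1343, -0.0477, 0.4754, 0.2632, -0.9715] [0.0005, 0.0155, -0.0245, 0.4754, 0.2632, -0.9715]
```

```bash
python3 -m creep '[[0,0.01,0,-0.03,0.07,0.04,-0.14],[0,0.03,-0.02,-0.05,0.14,0.08,-0.28],[0,0.05,-0.04,-0.06,0.21,0.12,-0.43],[0,0.07,-0.07,-0.06,0.29,0.16,-0.58],[0,0.09,-0.1,-0.06,0.36,0.2,-0.73],[0,0.105,-0.12,-0.055,0.42,0.23,-0.86],[0,0.1157,-0.1343,-0.0477,0.4754,0.2632,-0.9715],[0,0.1157,-0.1343,-0.0477,0.4754,0.2632,-0.9715],[0,0.1157,-0.1343,-0.0477,0.4754,0.2632,-0.9715]]'; python3 -c "
from g import *
Rt=R.from_euler('z',1.90)*DOWN
print(manip.get_obs()['joints'].round(2),rel([.462,-.0895,.085],Rt))
p,d=manip.camera('scene');cv2.imwrite('pics/s4.png',cv2.resize(p[60:270,100:380,::-1],(800,600),interpolation=cv2.INTER_CUBIC))
"
```

```text
time_s: 10.18
position: [0.4617, -0.0899, 0.2145]
eef_rot: [-0.001, 0.582, 0.813, -0.0]
force: [0.1, 0.5, 1.0]
gripper_width: 0.0854
grasp_force: 0.0
[-0.19  0.16 -0.22  1.19 -0.    1.05] [0.0003, 0.0005, 0.1295, -0.0013, -0.0004, -0.002]
```

View pics/s4.png

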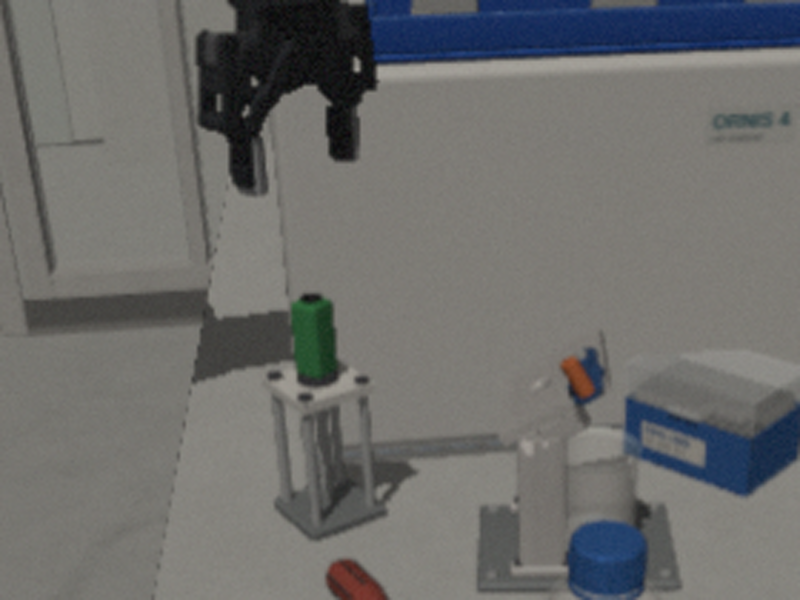

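The open fingers straddle the probe about 90 mm above its handle, as expected from the 37 mm offset. Descend and grip.

```bash
python3 -m creep '[[0,0,0,0.04,0,0,0],[0,0,0,0.08,0,0,0],[0,0,0,0.11,0,0,0],[0,0,0,0.128,0,0,0],[0,0,0,0.128,0,0,0],[1,0,0,0.128,0,0,0],[1,0,0,0.128,0,0,0],[1,0,0,0.128,0,0,0],[1,0,0,0.128,0,0,0],[1,0,0,0.128,0,0,0]]' 50
```

```text
time_s: 11.48
position: [0.4627, -0.0897, 0.088]
eef_rot: [0.001, 0.582, 0.813, 0.0]
force: [-0.0, 0.3, 5.7]
gripper_width: 0.0232
grasp_force: 49.6
```

```bash
python3 -m creep '[[1,0,0,-0.01,0,0,0],[1,0,0,-0.04,0,0,0],[1,0,0,-0.08,0,0,0],[1,0,0,-0.12,0,0,0],[1,0,0,-0.16,0,0,0],[1,0,0,-0.19,0,0,0],[1,0,0,-0.19,0,0,0]]'
cat >> g.py <<'E'
def probe(views=("scene","top")):
    "fit in-hand probe: collar/handle axis from green pixels + tip, in tool frame"
    out={}
    o=manip.get_obs();R0=q(o['eef_rot'])
    for n in views:
        p,d=manip.camera(n);C=cloud(n,d);T=R0.inv().apply(C.reshape(-1,3)-o['position']);h=cv2.cvtColor(p,cv2.COLOR_RGB2HSV).reshape(-1,3)
        near=(abs(T[:,0])<.03)&(abs(T[:,1])<.03)&(d.ravel()>0)
        g=near&(h[:,0]>40)&(h[:,0]<90)&(h[:,1]>70)&(T[:,2]>-.12)&(T[:,2]<.05)
        rod=near&(T[:,2]>-.06)&(T[:,2]<.1)&(h[:,1]<110)
        out[n]=(p,T,g,rod)
    return out
E
python3 - <<'E'
from g import *
for n,(p,T,g,rod) in probe().items():
    cv2.imwrite(f"pics/{n}5.png",p[:,:,::-1])
    if g.sum():print(n,'green',g.sum(),T[g].min(0).round(3),T[g].max(0).round(3))
    for z in np.arange(-.06,.1,.008):
        s=T[rod&(T[:,2]>z)&(T[:,2]<z+.008)]
        if len(s):print(round(z,3),len(s),s.min(0)[:2].round(4),s.max(0)[:2].round(4),s.mean(0)[:2].round(4))
p=cv2.imread("pics/scene5.png");cv2.imwrite("pics/s5.png",cv2.resize(p[20:230,100:380],(800,600),interpolation=cv2.INTER_CUBIC))
E
```

```text
time_s: 12.35
position: [0.4635, -0.0898, 0.2796]
eef_rot: [0.002, 0.582, 0.813, 0.001]
force: [0.0, 0.1, -1.4]
gripper_width: 0.0236
grasp_force: 49.6
scene green 280 [-0.014 -0.027 -0.118] [ 0.008  0.016 -0.032]
-0.06 74 [-0.0135 -0.0271] [0.008 0.024] [-0.006  -0.0114]
-0.052 70 [-0.0125 -0.0275] [0.0061 0.0193] [-0.0061 -0.0126]
-0.044 53 [-0.0129 -0.0212] [0.0118 0.0183] [-0.0055 -0.0087]
-0.036 62 [-0.0151 -0.0153] [0.0125 0.0112] [-0.0061 -0.0062]
-0.028 27 [-0.0141 -0.015 ] [0.008  0.0093] [-0.0048 -0.006 ]
-0.02 22 [-0.0055 -0.0062] [0.0019 0.0044] [-0.0026 -0.0023]
-0.012 22 [-0.006  -0.0063] [0.0021 0.0005] [-0.0023 -0.0028]
-0.004 23 [-0.0067 -0.0064] [0.0035 0.0019] [-0.0017 -0.0024]
0.004 21 [-0.0056 -0.0061] [0.0025 0.0012] [-0.003  -0.0027]
0.012 20 [-0.0053 -0.006 ] [0.0033 0.0011] [-0.0018 -0.0028]
0.02 21 [-0.006  -0.0067] [0.0031 0.0033] [-0.0026 -0.0023]
0.028 20 [-0.0052 -0.0064] [0.0024 0.0011] [-0.0027 -0.003 ]
0.036 20 [-0.0056 -0.0059] [0.0036 0.0009] [-0.002  -0.0033]
0.044 21 [-0.0054 -0.006 ] [0.0018 0.0035] [-0.0031 -0.0024]
0.052 19 [-0.0055 -0.0052] [0
[... 257 characters left out ...]
] [-0.01   -0.0051]
-0.052 51 [-0.0115 -0.0271] [0.001  0.0226] [-0.0095 -0.0069]
-0.044 40 [-0.0117 -0.0263] [-0.0057  0.0212] [-0.0099 -0.0025]
-0.036 31 [-0.0138 -0.0128] [-0.009   0.0076] [-0.0111 -0.0023]
-0.028 18 [-0.0141 -0.0135] [-0.0075  0.0076] [-0.0119 -0.0043]
0.012 4 [-0.0037 -0.0059] [-0.0017 -0.0034] [-0.0028 -0.0047]
0.02 8 [-0.0039 -0.0068] [ 0.     -0.0002] [-0.0027 -0.0037]
0.028 8 [-0.0039 -0.0068] [0.0001 0.0006] [-0.0021 -0.0043]
0.036 7 [-0.004  -0.0054] [-0.0019  0.0008] [-0.0031 -0.0028]
0.044 10 [-0.0038 -0.0067] [0.0042 0.0012] [-0.0012 -0.0043]
0.052 8 [-0.004  -0.0074] [0.0022 0.0017] [-0.0017 -0.0039]
0.06 7 [-0.0037 -0.007 ] [ 0.0013 -0.    ] [-0.0021 -0.0044]
```

View pics/s5.png

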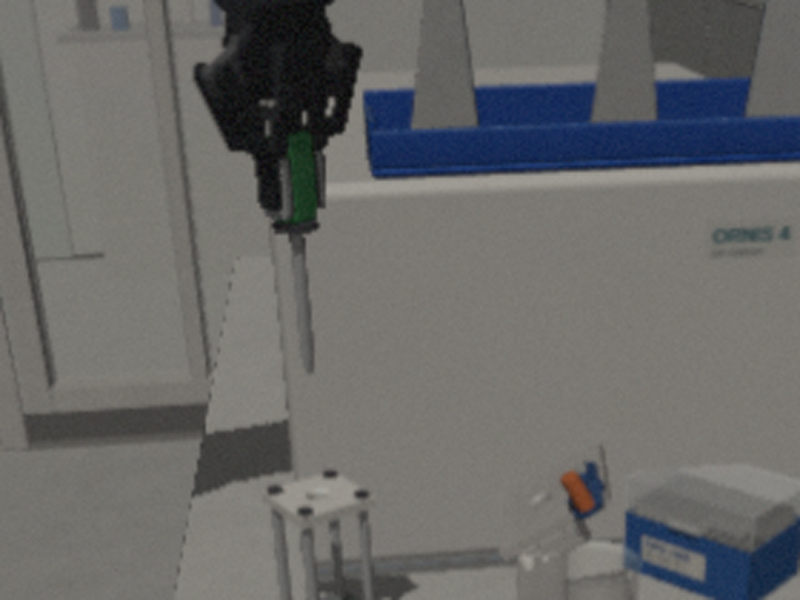

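The probe hangs straight in the gripper, along tool z: rod from scene crop (300,235) to (310,370), rest below empty. Its origin is at tool z≈-25 mm and its tip at +75 mm. Now to the tilted pose above the hole.

```bash
python3 -c "
from g import *
for ta in (2.58,): print(rel(pl([0,0,.16-.025]),tabtool(ta)), pl([0,0,.135]),pl([0,0,.06]))"
```

```text
[-0.1088, 0.0034, 0.0277, -0.2804, -0.4434, -0.003] [ 0.50008675 -0.19131412  0.24891343] [ 0.52931633 -0.21480628  0.18396152]
```

```bash
python3 -m creep '[[1,-0.02,0,0,-0.04,-0.07,0],[1,-0.05,0.001,0,-0.1,-0.15,0],[1,-0.08,0.003,0.005,-0.16,-0.25,0],[1,-0.1,0.0034,0.015,-0.22,-0.35,0],[1,-0.1088,0.0034,0.0277,-0.28,-0.443,-0.003],[1,-0.1088,0.0034,0.0277,-0.28,-0.443,-0.003],[1,-0.1088,0.0034,0.0277,-0.28,-0.443,-0.003],[1,-0.1088,0.0034,0.0277,-0.28,-0.443,-0.003]]'
cat > meas.py <<'E'
from g import *
# rod axis in plate frame from depth, corrected for visible-surface bias
o=manip.get_obs();print('tcp plate',PR.inv().apply(o['position']-PT).round(4),o['joints'].round(2))
for n in("scene","top"):
    p,d=manip.camera(n);cv2.imwrite(f"pics/{n}6.png",p[:,:,::-1]);C=cloud(n,d).reshape(-1,3);L=PR.inv().apply(C-PT)
    cam=PR.inv().apply(np.array(manip.camera_model(n)['origin'])-PT)
    t0=PR.inv().apply(o['position']-PT)[2]
    m=(np.hypot(L[:,0],L[:,1])<.016)&(L[:,2]>t0-.06)&(L[:,2]<t0+.012)&(d.ravel()>0)
    Q=L[m]; 
    for z in np.arange(t0-.085,t0+.012,.012):
        s=L[(np.hypot(L[:,0],L[:,1])<.016)&(L[:,2]>z)&(L[:,2]<z+.012)&(d.ravel()>0)]
        if len(s)>3:
            v=cam[:2]-s.mean(0)[:2];v/=np.linalg.norm(v);w=np.array([-v[1],v[0]]);e=s[:,:2]@w
            c=s.mean(0)[:2]-v*.0039;print(n,round(z,3),len(s),'centre',c.round(4),'edge',e.min().round(4),e.max().round(4))
    # dark hole + projected axis
    print(n,'hole px',proj(n,pl([0,0,0])).round(1))
E
python3 meas.py
```

```text
time_s: 13.45
position: [0.5034, -0.192, 0.2523]
eef_rot: [0.26, 0.561, 0.786, -0.014]
force: [-0.7, 0.8, -0.5]
gripper_width: 0.0236
grasp_force: 49.5
tcp plate [0.0043 0.0015 0.1364] [-0.22 -0.1  -0.56  0.63 -0.22  0.97]
scene 0.063 24 centre [0.0053 0.0025] edge 0.0016 0.0099
scene 0.075 31 centre [0.0051 0.0019] edge 0.0009 0.0102
scene 0.087 34 centre [0.005  0.0015] edge 0.0007 0.01
scene 0.099 33 centre [0.005  0.0017] edge 0.0005 0.0097
scene 0.111 34 centre [0.0051 0.0017] edge 0.0008 0.01
scene 0.123 32 centre [0.0049 0.0019] edge 0.0006 0.0098
scene 0.135 34 centre [0.005  0.0015] edge 0.0005 0.0099
scene 0.147 36 centre [0.0051 0.0016] edge 0.0007 0.0098
scene hole px [[288.8 195.7]]
top 0.063 12 centre [0.0032 0.0004] edge -0.0027 0.0054
top 0.075 20 centre [0.0034 0.0009] edge -0.0031 0.0063
top 0.087 22 centre [0.0035 0.0009] edge -0.003 0.0063
top 0.099 22 centre [0.0036 0.0005] edge -0.0026 0.0062
top 0.111 25 centre [0.0034 0.0001] edge -0.0032 0.0058
top 0.123 27 centre [0.0035 0.0007] edge -0.0031 0.0063
top 0.135 19 centre [0.0038 0.0005] edge -0.0027 0.006
top hole px [[250.9 197.1]]
```

Run:
```python
from g import *
p=cv2.imread("pics/top3.png");g=cv2.cvtColor(p,cv2.COLOR_BGR2GRAY)[187:207,240:262];print(g[2:18,3:20])
w=np.clip(110-g.astype(float),0,None);w[:, :4]=0;w[:,-4:]=0;w[:4]=0;w[-4:]=0;v,u=np.mgrid[187:207,240:262];print('blob',(u*w).sum()/w.sum(),(v*w).sum()/w.sum())
print(proj("top",[pl([0,0,0]),pl([0,0,-.008]),pl([.009,0,0]),pl([-.009,0,0])]))
print(rel(pl([0,0,.1]),tabtool(2.58)),rel(pl([0,0,.08]),tabtool(2.58)))
```

```text
[[182 183 183 181 179 179 179 179 180 180 181 181 180 176 160 134  99]
 [181 182 182 183 181 180 179 179 179 179 181 181 181 181 179 172 137]
 [181 181 181 182 183 182 179 178 178 178 179 180 180 181 181 180 175]
 [180 181 181 181 181 181 178 170 169 173 177 179 181 181 182 182 181]
 [179 179 180 181 181 174 160 143 138 146 161 176 179 180 181 181 182]
 [179 178 179 181 181 168 126  97  91  90 118 160 177 178 180 181 182]
 [180 179 180 183 185 159 103  78  74  68  81 123 165 178 179 180 181]
 [182 180 181 187 187 152 104  77  72  65  68  95 148 177 179 179 179]
 [183 183 182 190 190 159 119  80  70  65  66  85 143 178 180 179 180]
 [182 182 184 190 194 173 132  93  73  66  68  84 136 179 182 180 180]
 [181 182 182 188 192 184 145 116  91  80  84 103 146 178 182 182 181]
 [182 182 181 182 185 182 164 142 124 113 114 131 166 180 182 182 183]
 [181 182 182 181 180 179 173 164 154 144 142 155 176 180 181 182 182]
 [181 181 181 181 181 180 177 172 165 162 164 175 179 180 181 181 181]
 [181 180 181 181 182 181 181 179 179 179 178 179 179 180 179 180 175]
 [181 181 180 180 181 181 182 181 180 181 181 181 180 179 178 173 149]]
blob 251.81582200247217 196.6328800988875
[[250.85870162 197.14644783]
 [252.46751294 195.93028451]
 [253.46586075 193.35201101]
 [248.27542594 200.90633088]]
[0.0024, -0.0029, 0.0361, 0.0025, 0.0015, -0.0009] [0.0024, -0.003, 0.0561, 0.0025, 0.0015, -0.0009]
```

```bash
python3 -m creep '[[1,0.001,-0.001,0.01,0.0025,0.0015,0],[1,0.002,-0.0025,0.03,0.0025,0.0015,0],[1,0.002,-0.0025,0.046,0.0025,0.0015,0],[1,0.002,-0.0025,0.046,0.0025,0.0015,0],[1,0.002,-0.0025,0.046,0.0025,0.0015,0]]'; python3 meas.py; python3 -c "
from g import *
print(rel(pl([0.0003,0.0003,.09]),tabtool(2.58)),rel(pl([.0003,.0003,.06]),tabtool(2.58)))"
```

```text
time_s: 14.18
position: [0.5159, -0.2051, 0.2084]
eef_rot: [0.257, 0.561, 0.787, -0.015]
force: [-0.1, -0.7, -0.1]
gripper_width: 0.0233
grasp_force: 49.5
tcp plate [-0.0021 -0.0009  0.0895] [-0.24 -0.04 -0.62  0.51 -0.21  0.94]
scene 0.016 22 centre [-0.0015 -0.0002] edge -0.0057 0.0028
scene 0.028 28 centre [-0.0017 -0.0009] edge -0.0063 0.0027
scene 0.04 32 centre [-0.0017 -0.0007] edge -0.0064 0.003
scene 0.052 31 centre [-0.0014 -0.0007] edge -0.0061 0.0029
scene 0.064 31 centre [-0.0014 -0.0011] edge -0.0062 0.0031
scene 0.076 30 centre [-0.0014 -0.0008] edge -0.0063 0.003
scene 0.088 34 centre [-0.0011 -0.0008] edge -0.006 0.0032
scene 0.1 32 centre [-0.0016 -0.0005] edge -0.0062 0.0031
scene hole px [[288.8 195.7]]
top 0.016 8 centre [-0.0027 -0.002 ] edge -0.0065 0.0001
top 0.028 17 centre [-0.0027 -0.002 ] edge -0.007 0.0018
top 0.04 20 centre [-0.0027 -0.0017] edge -0.0069 0.0022
top 0.052 19 centre [-0.0024 -0.0015] edge -0.0061 0.0025
top 0.064 22 centre [-0.0026 -0.0017] edge -0.007 0.0025
top 0.076 19 centre [-0.0025 -0.0014] edge -0.0065 0.0021
top 0.088 16 centre [-0.0019 -0.0019] edge -0.0068 0.0024
top hole px [[250.9 197.1]]
[-0.0011, 0.0018, -0.0001, -0.0012, -0.0007, -0.0003] [-0.0011, 0.0019, 0.0299, -0.0012, -0.0007, -0.0003]
```

```bash
python3 -m creep '[[1,-0.001,0.0018,0,-0.0012,-0.0007,0],[1,-0.001,0.0018,0,-0.0012,-0.0007,0],[1,-0.001,0.0018,0,-0.0012,-0.0007,0],[1,-0.001,0.0018,0,-0.0012,-0.0007,0],[1,-0.001,0.0018,0,-0.0012,-0.0007,0],[1,-0.001,0.0018,0,-0.0012,-0.0007,0]]'; python3 meas.py | grep -v hole | awk 'NR%2==1'; python3 -c "
from g import *
o=manip.get_obs();print(PR.inv().apply(o['position']-PT),rel(pl([0.0003,0.0003,.06]),tabtool(2.58)))"
```

```text
time_s: 15.02
position: [0.5175, -0.2052, 0.2091]
eef_rot: [0.258, 0.561, 0.787, -0.015]
force: [-0.1, 0.8, 0.0]
gripper_width: 0.0234
grasp_force: 49.5
tcp plate [-0.0006  0.0001  0.0894] [-0.24 -0.04 -0.62  0.51 -0.21  0.94]
scene 0.028 31 centre [-0.0002  0.    ] edge -0.0047 0.0047
scene 0.052 30 centre [-0.0002  0.0009] edge -0.0045 0.0048
scene 0.076 33 centre [0.0001 0.0001] edge -0.0047 0.0046
scene 0.1 31 centre [-0.0002  0.0006] edge -0.0046 0.0046
top 0.028 20 centre [-0.0014 -0.0013] edge -0.006 0.0032
top 0.052 20 centre [-0.0014 -0.0011] edge -0.0058 0.0035
top 0.076 22 centre [-0.0011 -0.0008] edge -0.0053 0.0037
[-6.22968483e-04  8.68867643e-05  8.93724048e-02] [-0.0007, 0.0007, 0.0294, -0.0011, -0.0007, -0.0001]
```

```bash
python3 -m creep '[[1,-0.0008,0.0009,0,-0.001,-0.0007,0],[1,-0.0008,0.0009,0.004,-0.001,-0.0007,0],[1,-0.0008,0.0009,0.009,-0.001,-0.0007,0],[1,-0.0008,0.0009,0.014,-0.001,-0.0007,0],[1,-0.0008,0.0009,0.019,-0.001,-0.0007,0],[1,-0.0008,0.0009,0.024,-0.001,-0.0007,0],[1,-0.0008,0.0009,0.029,-0.001,-0.0007,0],[1,-0.0008,0.0009,0.029,-0.001,-0.0007,0]]'; python3 -c "
from g import *
o=manip.get_obs();print(PR.inv().apply(o['position']-PT),o['ft_torque'],PR.inv().apply(o['force']))"; python3 meas.py | grep -v hole | awk 'NR%2==1'
```

```text
time_s: 16.12
position: [0.5296, -0.2147, 0.184]
eef_rot: [0.258, 0.561, 0.787, -0.015]
force: [-0.5, 0.6, -1.5]
gripper_width: 0.0234
grasp_force: 49.5
[0.00013484 0.00026159 0.05996234] [ 0.32373602  0.44319431 -0.07281235] [-1.4348457   0.14730751 -0.85390672]
tcp plate [0.0001 0.0003 0.06  ] [-0.26  0.01 -0.64  0.43 -0.2   0.93]
scene 0.011 29 centre [0.0006 0.0005] edge -0.004 0.0056
scene 0.035 31 centre [ 0.0007 -0.0002] edge -0.0038 0.0052
scene 0.059 30 centre [0.0007 0.0005] edge -0.0036 0.0054
top -0.013 28 centre [-0.0019  0.001 ] edge -0.0127 0.0121
top 0.011 16 centre [-0.0001 -0.0008] edge -0.0048 0.0039
top 0.035 19 centre [-0.0003 -0.0006] edge -0.0049 0.0038
top 0.059 12 centre [-0.     -0.0005] edge -0.0048 0.0035
```

The tip is 15 mm into the hole with no contact force. Continue along the axis.

```bash
python3 -m creep '[[1,0,0,0.005,0,0,0],[1,0,0,0.01,0,0,0],[1,0,0,0.015,0,0,0],[1,0,0,0.02,0,0,0],[1,0,0,0.025,0,0,0],[1,0,0,0.03,0,0,0],[1,0,0,0.036,0,0,0],[1,0,0,0.042,0,0,0],[1,0,0,0.048,0,0,0],[1,0,0,0.054,0,0,0],[1,0,0,0.06,0,0,0],[1,0,0,0.066,0,0,0],[1,0,0,0.072,0,0,0],[1,0,0,0.076,0,0,0],[1,0,0,0.076,0,0,0]]'; python3 -c "
from g import *
o=manip.get_obs();print(PR.inv().apply(o['position']-PT),o['ft_torque'],PR.inv().apply(o['force']))"
```

```text
time_s: 18.1
position: [0.5593, -0.2385, 0.1183]
eef_rot: [0.258, 0.561, 0.787, -0.015]
force: [-0.3, -0.4, -2.1]
gripper_width: 0.0235
grasp_force: 49.5
[ 0.00025069  0.00032784 -0.01592733] [0.35848335 0.47253177 0.0209087 ] [-1.03279643 -0.52698397 -1.84656174]
```

Rod sliding freely. Feed the last ~10 mm slowly until the collar contacts.

```bash
python3 -m creep '[[1,0,0,0.003,0,0,0],[1,0,0,0.005,0,0,0],[1,0,0,0.007,0,0,0],[1,0,0,0.008,0,0,0],[1,0,0,0.009,0,0,0],[1,0,0,0.010,0,0,0],[1,0,0,0.010,0,0,0]]'; python3 -c "
from g import *
o=manip.get_obs();print(PR.inv().apply(o['position']-PT),o['ft_torque'],PR.inv().apply(o['force']))"
```

```text
time_s: 18.98
position: [0.5626, -0.2411, 0.1116]
eef_rot: [0.259, 0.561, 0.787, -0.015]
force: [-11.2, 6.9, 15.1]
gripper_width: 0.0232
grasp_force: 52.5
[ 0.00060357  0.00038274 -0.02385425] [ 0.69632821  1.15261707 -0.11666471] [-3.73138589 -1.64023568 19.53730542]
```

```bash
python3 -m creep '[[1,0,0,0,0,0,0],[0.5,0,0,0,0,0,0],[0.5,0,0,0,0,0,0],[0,0,0,0,0,0,0],[0,0,0,0,0,0,0],[0,0,0,0,0,0,0],[0,0,0,-0.03,0,0,0],[0,0,0,-0.08,0,0,0],[0,0,0,-0.13,0,0,0],[0,0,0,-0.18,0,0,0],[0,0,0,-0.2,0,0,0],[0,0,0,-0.2,0,0,0]]'
python3 - <<'E'
from g import *
a=[]
for n in("scene","top"):
    p,d=manip.camera(n);np.save(f"pics/{n}7.npy",d);x,y=proj(n,PT)[0].astype(int)
    a.append(cv2.resize(p[y-65:y+65,x-65:x+65][:,:,::-1],(398,398),interpolation=cv2.INTER_CUBIC))
    C=cloud(n,d);h=cv2.cvtColor(p,cv2.COLOR_RGB2HSV).reshape(-1,3);L=PR.inv().apply(C.reshape(-1,3)-PT)
    g=(h[:,0]>40)&(h[:,0]<90)&(h[:,1]>80)&(np.linalg.norm(L-[0,0,.03],axis=-1)<.06);print(n,g.sum(),L[g].min(0).round(4),L[g].max(0).round(4),np.median(L[g],0).round(4))
    for z in np.arange(.006,.062,.014):
        s=L[g&(L[:,2]>z)&(L[:,2]<z+.014)];print(round(z,3),len(s),s.mean(0).round(4))
cv2.imwrite("pics/c7.png",np.hstack(a))
E
```

```text
time_s: 20.48
position: [0.4863, -0.1788, 0.2856]
eef_rot: [0.26, 0.56, 0.786, -0.014]
force: [0.6, 1.0, -0.3]
gripper_width: 0.0853
grasp_force: 0.0
scene 402 [-0.0139 -0.0159  0.0103] [0.0132 0.0054 0.0663] [ 0.0024 -0.0091  0.0388]
0.006 70 [ 0.0012 -0.0084  0.0153]
0.02 95 [ 0.0016 -0.0086  0.0269]
0.034 101 [ 0.0017 -0.0087  0.0409]
0.048 105 [ 0.0015 -0.0085  0.0551]
top 256 [-0.0144 -0.0137  0.006 ] [0.0142 0.013  0.0683] [ 0.0075 -0.0041  0.0525]
0.006 24 [ 0.0088 -0.0051  0.0159]
0.02 40 [ 0.0089 -0.005   0.0268]
0.034 47 [ 0.009  -0.0051  0.0405]
0.048 84 [ 0.0067 -0.0025  0.0571]
```

View pics/c7.png

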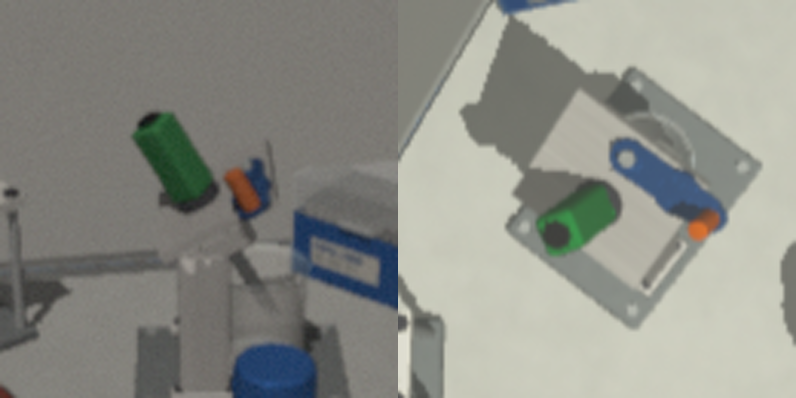

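The probe stands in the sloping hole with its collar on the plate, scene crop (190,190), and the rod visible in the beaker (255,270). The shutter is still open and the gripper clear. I will check the seating height against the parked reading and confirm the bystanders haven't moved.

Run:
```python
from g import *
d=np.load("pics/top7.npy");C=cloud("top",d).reshape(-1,3);L=PR.inv().apply(C-PT)
s=L[(np.hypot(L[:,0],L[:,1])<.009)&(L[:,2]>.04)&(L[:,2]<.09)];print('now top face',len(s),np.percentile(s[:,2],[50,80,90,95]).round(4))
pl_=L[(abs(L[:,1]-.03)<.012)&(abs(L[:,0])<.025)&(abs(L[:,2])<.01)];print('plate z',np.median(pl_[:,2]))
d0=np.load("pics/top3.npy");C0=cloud("top",d0).reshape(-1,3)
s=C0[(np.hypot(C0[:,0]-.462,C0[:,1]+.0895)<.009)&(C0[:,2]>.15)&(C0[:,2]<.2)];print('parked top face',len(s),(np.percentile(s[:,2],[50,80,90,95])-.112).round(4))
e=np.load("pics/top0.npy");D=abs(d-e)[140:340,180:400];print('bottle/cup change px',(abs(np.load('pics/top7.npy')-e)[170:300,320:400]>.02).sum())
```

```text
now top face 89 [0.0648 0.0663 0.0671 0.068 ]
plate z 0.0012286224711370627
parked top face 85 [0.0653 0.0664 0.0671 0.0677]
bottle/cup change px 75
```

```bash
python3 -c "
from station import manip
print(manip.job_done())"
```

```text
the job is handed in; nothing more can be done
None
```

The job is handed in: the shutter was swung fully open first, and the probe now sits in the sloping hole with its collar on the plate and its tip in the beaker. I let go and backed the gripper clear at about 20.5 s, and I never went near the bottle, cup or screwdriver, though I didn't look into a small top-view depth difference (75 pixels) around the bottle and cup. The reported TCP lay about 37 mm beyond the real fingertips, so my first pinch at the tab closed on nothing; I allowed for that offset in every move after it.

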